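# Turn a guide shaft over from end grip to side grip on V-blocks

## Task

Take the long guide shaft out of the slotted rack by its free end, lay it centred in the pair of V-blocks and let go of it. Then take it again by its middle, in the gap between the two V-blocks, lift it clear and lay it down flat on the floor of the inspection cradle, between the cradle's two end plates.

Things in the scene. Friction and masses are not known exactly. Their poses are not given: they have to be found in the camera images.
- shaft_center (a point): centre of the long guide shaft: plain bright metal rod, 12 mm diameter, 150 mm long, about 60 g, loose, lying in a slot of the rack, axis 32 mm above the table. Its x axis runs along the rod into the rack; y and z turn as it rolls. Only its -x end is free: about 40 mm sticks out in front of the rack over the bare table. It lifts straight up out of the slot.
- rack: fixed grey plastic rack, 128 mm wide, top 42 mm above the table; origin on the table, x runs along its three slots to the back. Slots 50 mm apart, 16 mm wide, open on top and in front, walls 4 mm higher than the shaft: no room for fingers. The other slots hold a short white plunger and a black union. A 110 mm shaft elsewhere is a bystander too.
- v_rest (a point): centre of the shaft when it rests centred in the V-blocks, 36.5 mm above the table; x along the grooves, z up. Two fixed steel V-blocks, each 12 mm long in x, top at 46 mm, 90 degree V 37 mm wide at the mouth, on a base plate 100 x 74 x 8 mm (screw heads to 12 mm). The free gap between the blocks is 56 mm long; a centred shaft overhangs 35 mm past each block.
- cradle_rest (a point): centre of the shaft when it rests centred in the inspection cradle, 32 mm above the table; x along the cradle, z up. Fixed aluminium trough, flat floor at 26 mm, inside 36 mm wide and 174 mm long between dark end plates; walls and plates reach 40 mm. Floor and walls are cut away in the middle, 60 mm long, for the fingers, down to a base plate 6 mm thick (screw heads to 10 mm).
Mind the look-alikes: they are no part of the job. There is more than one size of the part that bears v_rest; the job needs the larger.

How it is judged:
On the way, in this order (a step that is already met when the one before it is completed fails the run):
1. the shaft lies let go and centred in both V-blocks (horizontal distance between shaft_center and v_rest below 0.02 m and z of shaft_center in the frame of v_rest between -0.007 and 0.007 m and angle between the x axis of shaft_center and the x axis of v_rest, either way round below 0.17 rad and contact force between the fingers and shaft below 0.1 N), for 0.2 s.
2. the shaft is held by its middle (grip within 40 mm of its centre) and lifted 30 mm clear of the V-blocks (z of shaft_center in the frame of v_rest above 0.03 m and distance between the grasp point and shaft_center below 0.04 m and contact force between the fingers and shaft above 0.5 N), for 0.1 s.
At the end, for the whole second after the job is handed in: The long shaft lies at rest on the cradle's floor between its end plates: centre within 20 mm sideways and 5 mm in height of the centred place, along the cradle to within 10 degrees (horizontal distance between shaft_center and cradle_rest below 0.02 m and z of shaft_center in the frame of cradle_rest between -0.005 and 0.005 m and angle between the x axis of shaft_center and the x axis of cradle_rest, either way round below 0.17 rad and linear speed of shaft below 0.02 m/s); the robot touches nothing.
It also fails if it takes over 61 s, if anything falls off the work surface, if the arm or the gripper's body presses on something with over 40 N, if the wrist force passes 120 N, or if a joint passes its speed limit or range.

## Robot

A 6-joint arm with a two-finger parallel gripper is mounted at the origin on a cart in front of the work surface, level with it; the furniture and walls round the work are solid. World frame = base frame: x ahead of the robot, y to its left, z up, the work surface at z = 0. Lengths are in m, angles in rad, forces in N, time in s.
With the tool pointing down it reaches from about 0.4 to 0.825 m from the base axis. Payload 7 kg.
Tool frame: the origin (TCP) lies on the mounting face of the last link; the fingertips stand 178 mm ahead of it and the grasp point (between the pads) lies 159 mm ahead of it; z points along the fingers, y is the direction in which the jaws open and shut (so a half turn about z gives the same grasp; the last joint's range is limited). The gripper opens to 88 mm and grips with 3 to 60 N. Pads are 19 mm wide; open, the fingers measure 130 mm over their backs; the gripper's body (78 mm by 193 mm) begins 47 mm behind the grasp point.
Start: joints at [-1.057, 0.359, 0.012, 0, -1.224, -0.288], TCP at [0.151, -0.658, 0.405] pointing down, gripper open.
Joint ranges: [-3.07, 3.07], [-1.43, 2.12], [-1.02, 1.25], [-3.03, 1.67], [-3.05, -0], [-3.03, 3.03]. Speed limits (rad/s): [2.39, 2.39, 3.01, 3.14, 3.14, 3.14].

## Interface

Orientations are given as [roll, pitch, yaw] about the fixed x, y, z axes, in that order (R = Rz(yaw) Ry(pitch) Rx(roll)).
In Python, from station import * gives the robot as it stands.
- The arm moves only by the tool arm_command, never from a script. Its argument "targets" is a list of rows, each a list of 3 entries, a list of its own where there are three numbers: the turn, a rotation vector about the world's x, y, z in rad, then the shift along the world's x, y, z in mm, then the closure, from 0 (fully open) to 1 (shut). In form: [[[wx, wy, wz], [tx, ty, tz], fingers], ...]. A call has 1 to 8 rows; each row shifts and turns the commanded pose from where the row before left it; what a row does not reach is not made up. A row lasts 1/10 s, in which the tool goes at most 50 mm and 8.59 degrees, less where a joint would pass 70% of its speed; a pose out of reach is approached as far as the arm can. A call with a gripper value outside its range is refused whole. The fingers move at their own pace and stop on an object; "squeeze" is the grip in N (left out, the last holds). Time passes only in rows, so rows that do not move let the fingers close. It gives the time, the measured TCP pose, the force and the opening at its end, in the units of the state.
- get_state(): the state, without advancing time (a new reading comes with each control period).
- grab_frame(name): name is "scene" or "top" or "wrist"; returns (picture, depth): 384x512x3 uint8, red, green, blue; 384x512 float32, m along the optical axis (not along the pixel's ray), 0 where there is no reading.
- camera_params(name): a dict with "mtx" (3x3 intrinsics, pixels), "eye" and "orientation" of the camera in the world. Camera axes: x right, y down, z forward; pixel columns grow to the right and rows downward; lengths in m; the calibration is good to about 2 mm. A picture is of the moment at which its call begins: read the wrist's pose just before it. camera_params takes no time and is no camera call; for the wrist camera it gives the pose at the moment of the call.
- job_done(): hands the job in, once; it reports no verdict.
The state is a dict: "t": time; "q": joint angles; "qd": joint speeds; "joint_efforts": joint torques, N m; "eef_pos": TCP position; "ee_rot": TCP orientation; "force": force on the tool from outside, world axes, zero at the start; "moment": the same for the moment, N m; "width": finger opening in m.
Only numpy, scipy, OpenCV 4.12 (cv2) and the standard library are available. Lean on these libraries where they do the work, as an engineer would, in place of code of your own. Each camera call takes 0.05 s, during which the arm holds its last target.

## Working session

There is one attempt and no reset: what is moved stays moved. The work goes in short steps, Python scripts to look and compute and a tool call to move; the robot and the scene stay as the last step left them, time stands still between calls to the robot, and variables do not carry over. Pictures are saved under pics/ and viewed, and the job is handed in when it is done.

Besides the shell and the picture viewer there is one more tool, called after "Call:" as name(argument=value, ...), one argument or row to a line, values as JSON. arm_command: Moves the arm, as the interface text tells. Its arguments: {"type":"object","properties":{"targets":{"type":"array"},"squeeze":{"type":"number"}},"required":["targets"]}

```bash
mkdir -p pics; ls
cat > h.py <<'E'
from station import *
import numpy as np, cv2
from scipy.spatial.transform import Rotation as R
def snap(n,tag):
    p=camera_params(n); im,d=grab_frame(n)
    np.savez(f'pics/{tag}.npz',im=im,d=d,K=p['mtx'],eye=p['eye'],o=np.array(p['orientation']))
    cv2.imwrite(f'pics/{tag}.png',im[:,:,::-1]); return p
E
python3 - <<'E'
from h import *
for n in ['scene','top','wrist']:
    print(n,snap(n,n+'0'))
print(get_state())
E
```

```text
pics
scene {'mtx': array([[389.86611404,   0.        , 256.36244478],
       [  0.        , 389.86611404, 196.58161155],
       [  0.        ,   0.        ,   1.        ]]), 'eye': array([-0.21152949,  0.52390005,  0.64158704]), 'orientation': array([-2.21045824,  0.02236876, -2.07783501])}
top {'mtx': array([[365.44082347,   0.        , 245.34403565],
       [  0.        , 365.44082347, 194.44429448],
       [  0.        ,   0.        ,   1.        ]]), 'eye': array([0.38595078, 0.13733597, 0.97350727]), 'orientation': array([-3.0643991 ,  0.01805914, -1.54515481])}
wrist {'mtx': array([[327.16456191,   0.        , 254.1500809 ],
       [  0.        , 327.16456191, 192.04638291],
       [  0.        ,   0.        ,   1.        ]]), 'eye': array([ 0.0838884 , -0.67185825,  0.38325547]), 'orientation': array([ 2.88251623e+00, -2.71298469e-03,  1.79665418e+00])}
{'t': 0.15, 'q': array([-1.05686899e+00,  3.59209038e-01,  1.12841865e-02, -2.17691176e-04,
       -1.22410637e+00, -2.88099572e-01]), 'qd': array([-0.00028628, -0.00310601,  0.00223963,  0.0019792 ,  0.00095854,
       -0.00084934]), 'joint_efforts': array([ 2.00817500e-03, -5.83277929e+01,  2.93294978e+01,  7.00133666e+00,
        8.79660045e-03, -1.01499943e-04]), 'eef_pos': array([ 0.15109965, -0.65772796,  0.40395952]), 'ee_rot': array([ 3.14035050e+00, -1.54661667e-04, -2.91583889e+00]), 'force': array([-0.45769764,  0.22781049, -0.69248685]), 'moment': array([0.06086215, 0.03760025, 0.06626851]), 'width': 0.087436666196469}
```

View pics/top0.png

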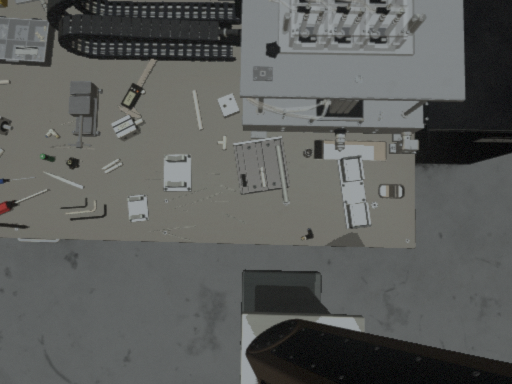

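View pics/scene0.png

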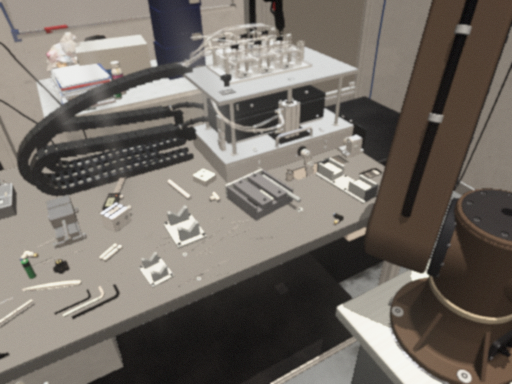

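View pics/wrist0.png

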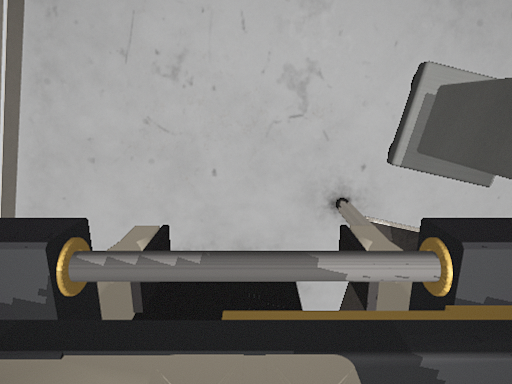

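Run:
```python
from h import *
im=cv2.imread('pics/top0.png')
cv2.imwrite('pics/c1.png',cv2.resize(im[125:245,225:425],None,fx=4,fy=4,interpolation=cv2.INTER_CUBIC))
cv2.imwrite('pics/c2.png',cv2.resize(im[130:235,100:240],None,fx=5,fy=5,interpolation=cv2.INTER_CUBIC))
im=cv2.imread('pics/scene0.png')
cv2.imwrite('pics/c3.png',cv2.resize(im[130:290,130:400],None,fx=2.9,fy=2.9,interpolation=cv2.INTER_CUBIC))
```

```text
(no output)
```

View pics/c1.png

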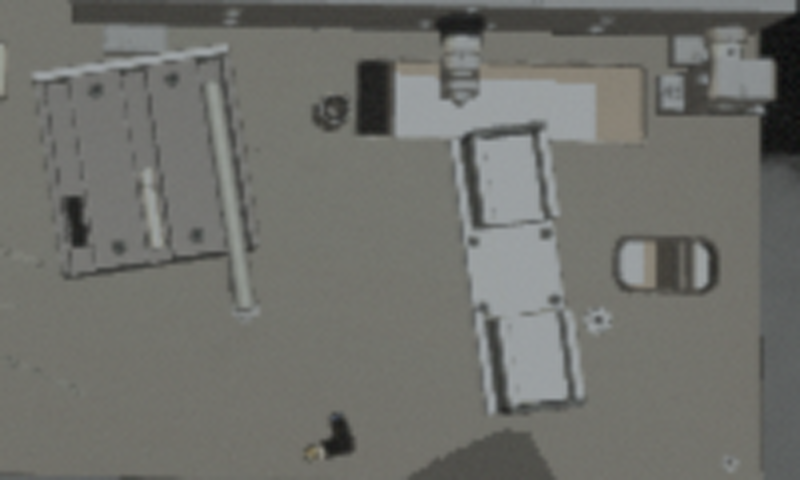

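View pics/c2.png

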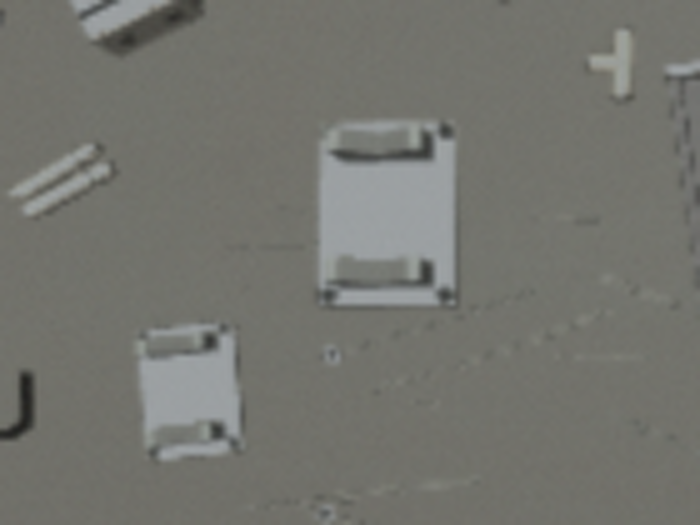

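View pics/c3.png

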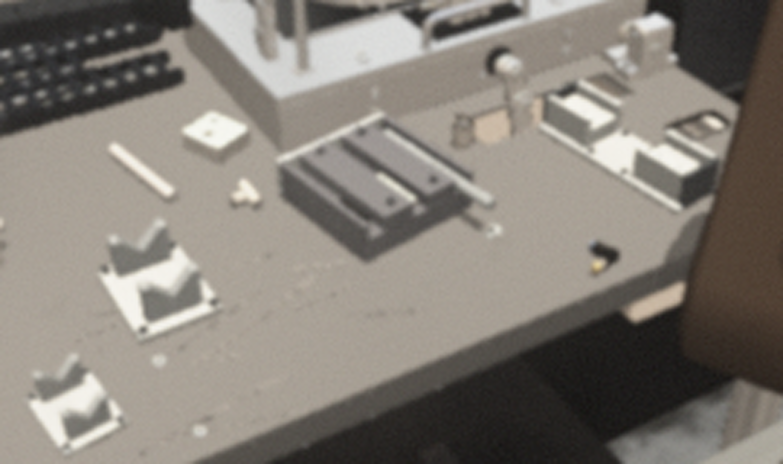

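```bash
cat >> h.py <<'E'
def load(tag): return np.load(f'pics/{tag}.npz')
def ray(f,u,v,z):
    Rm=R.from_euler('xyz',f['o']).as_matrix()
    d=Rm@np.linalg.inv(f['K'])@np.array([u,v,1.]); return f['eye']+d*(z-f['eye'][2])/d[2]
def proj(f,P):
    Rm=R.from_euler('xyz',f['o']).as_matrix()
    c=f['K']@(Rm.T@(np.asarray(P)-f['eye'])); return c[:2]/c[2]
def crop(f,u,v,s,o): return (u+.5)/s-.5+o[0],(v+.5)/s-.5+o[1]
def cloud(f):
    d=f['d']; v,u=np.mgrid[:d.shape[0],:d.shape[1]]
    Rm=R.from_euler('xyz',f['o']).as_matrix()
    c=np.stack([u,v,np.ones_like(u)],-1)@np.linalg.inv(f['K']).T*d[...,None]
    return c@Rm.T+f['eye']
E
python3 - <<'E'
from h import *
np.set_printoptions(precision=4,suppress=True)
f=load('top0')
P=cloud(f)
print('table',P[215,220],P[225,330],P[160,177],P[171,354],P[190,354])
A=lambda u,v,z: ray(f,*crop(f,u,v,4,(225,125)),z)
B=lambda u,v,z: ray(f,*crop(f,u,v,5,(100,130)),z)
a,b=A(245,310,.038),A(212,85,.038); d=b-a
print('shaft',a,b,np.linalg.norm(d),np.degrees(np.arctan2(d[1],d[0])))
c=[B(*p,.008) for p in [(320,122),(455,122),(457,305),(319,305)]]
print('V',np.array(c),np.mean(c,0),[np.linalg.norm(c[i]-c[i-1]) for i in range(4)])
d=c[0]+c[1]-c[2]-c[3];print(np.degrees(np.arctan2(d[1],d[0])))
c=[A(*p,.04) for p in [(453,143),(546,125),(583,402),(492,413)]]
print('C',np.array(c),np.mean(c,0),[np.linalg.norm(c[i]-c[i-1]) for i in range(4)])
d=c[0]+c[1]-c[2]-c[3];print(np.degrees(np.arctan2(d[1],d[0])))
f=load('scene0')
for n,p in [('scene table',(230,245))]: print(cloud(f)[p[1],p[0]])
E
```

```text
table [0.4042 0.2227 0.0023] [ 0.3852 -0.0694 -0.0019] [0.5437 0.3364 0.0348] [ 0.5271 -0.1252  0.0238] [ 0.4789 -0.1297  0.0081]
shaft [0.4407 0.0519 0.038 ] [0.586  0.0757 0.038 ] 0.14730945799191883 9.306196515615133
V [[0.5637 0.3789 0.008 ]
 [0.5653 0.3062 0.008 ]
 [0.4669 0.3015 0.008 ]
 [0.4651 0.3752 0.008 ]] [0.5153 0.3404 0.008 ] [np.float64(0.09862468095031543), np.float64(0.07268491874922978), np.float64(0.09851059710341281), np.float64(0.07371911392100906)]
2.4519696767625887
C [[ 0.5512 -0.0794  0.04  ]
 [ 0.5643 -0.1388  0.04  ]
 [ 0.3875 -0.1623  0.04  ]
 [ 0.3791 -0.1051  0.04  ]] [ 0.4705 -0.1214  0.04  ] [np.float64(0.17401399298692394), np.float64(0.060781793799249154), np.float64(0.17827560360424233), np.float64(0.05785482392908416)]
8.019891435696088
[0.4131 0.2648 0.0005]
```

Run:
```python
from h import *
np.set_printoptions(precision=3,suppress=True)
f=load('wrist0'); s=get_state()
T=R.from_euler('xyz',s['ee_rot'])
Rc=R.from_euler('xyz',f['o'])
print('eye in tool',T.inv().apply(f['eye']-s['eef_pos']),'cam axes in tool\n',(T.inv()*Rc).as_matrix())
np.savez('wr.npz',t=T.inv().apply(f['eye']-s['eef_pos']),R=(T.inv()*Rc).as_matrix())
f=load('top0');P=cloud(f)
for u,v in [(300,90),(350,60),(300,115),(300,129),(250,129),(340,138),(410,143),(350,110),(232,35)]: print(u,v,P[v,u])
```

```text
eye in tool [0.069 0.001 0.021] cam axes in tool
 [[ 0.    -0.967 -0.256]
 [ 1.    -0.     0.001]
 [-0.001 -0.256  0.967]]
300 90 [0.655 0.047 0.255]
350 60 [ 0.72  -0.053  0.253]
300 115 [0.636 0.033 0.148]
300 129 [0.632 0.019 0.038]
250 129 [0.63  0.148 0.034]
340 138 [ 0.606 -0.08   0.057]
410 143 [ 0.596 -0.255  0.061]
350 110 [ 0.662 -0.091  0.11 ]
232 35 [0.842 0.197 0.113]
```

Call:
arm_command(
  targets=[
    [[0, 0, 0], [31, 26, 0], 0],
    [[0, 0, 0], [31, 26, 0], 0],
    [[0, 0, 0], [31, 26, 0], 0],
    [[0, 0, 0], [31, 26, 0], 0],
    [[0, 0, 0], [31, 26, 0], 0],
    [[0, 0, 0], [31, 26, 0], 0],
    [[0, 0, 0], [31, 26, 0], 0],
    [[0, 0, 0], [31, 26, 0], 0],
  ],
)

```text
t: 0.95
eef_pos: [0.4001, -0.4485, 0.4046]
ee_rot: [3.141, -0.0, -2.916]
force: [0.0, -0.9, -0.2]
width: 0.088
```

Call:
arm_command(
  targets=[
    [[0, 0, 0], [17, 42, 0], 0],
    [[0, 0, 0], [17, 42, 0], 0],
    [[0, 0, 0], [17, 42, 0], 0],
    [[0, 0, 0], [17, 42, 0], 0],
    [[0, 0, 0], [17, 42, 0], 0],
    [[0, 0, 0], [17, 42, 0], 0],
  ],
)

```text
t: 1.55
eef_pos: [0.5013, -0.196, 0.4047]
ee_rot: [3.142, 0.0, -2.916]
force: [1.6, -0.5, 0.1]
width: 0.0875
```

Call:
arm_command(
  targets=[
    [[0, 0, 0], [3, 22, 0], 0],
    [[0, 0, 0], [0, 0, 0], 0],
    [[0, 0, 0], [0, 0, 0], 0],
  ],
)

```text
t: 1.85
eef_pos: [0.5042, -0.1753, 0.4046]
ee_rot: [3.142, -0.0, -2.914]
force: [0.2, -0.2, 0.2]
width: 0.0879
```

Run:
```python
from h import *
snap('wrist','w1')
```

```text
(no output)
```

View pics/w1.png

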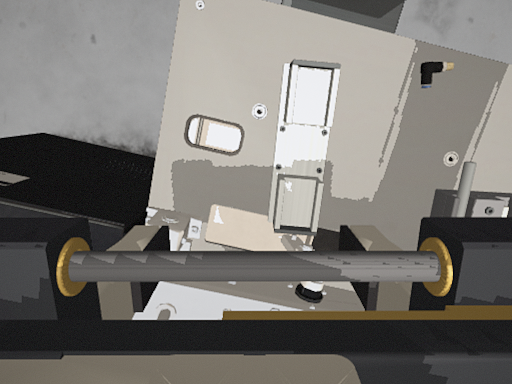

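Call:
arm_command(
  targets=[
    [[0, 0, -0.021], [1, 40, -7], 0],
    [[0, 0, -0.021], [1, 40, -7], 0],
    [[0, 0, -0.021], [1, 40, -7], 0],
    [[0, 0, 0], [2, 40, -7], 0],
    [[0, 0, 0], [2, 40, -8], 0],
    [[0, 0, 0], [3, 40, -8], 0],
    [[0, 0, 0], [0, 0, 0], 0],
    [[0, 0, 0], [0, 0, 0], 0],
  ],
)

```text
t: 2.7
eef_pos: [0.5142, 0.064, 0.3603]
ee_rot: [-3.141, -0.001, -2.978]
force: [-0.3, -0.4, 0.1]
width: 0.0874
```

Run:
```python
from h import *
snap('wrist','w2')
```

```text
(no output)
```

View pics/w2.png

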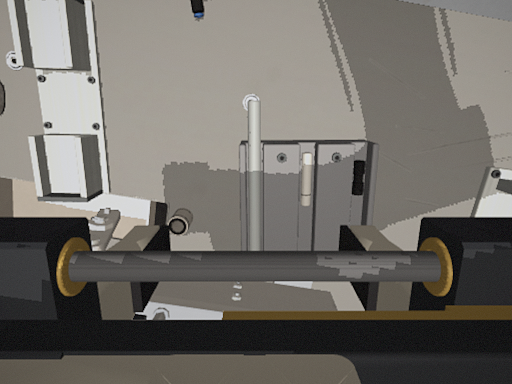

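Run:
```python
from h import *
im=cv2.imread('pics/w2.png')
cv2.imwrite('pics/c4.png',cv2.resize(im[80:260,220:400],None,fx=3.3,fy=3.3,interpolation=cv2.INTER_CUBIC))
im=cv2.imread('pics/w1.png')
cv2.imwrite('pics/c5.png',cv2.resize(im[50:250,240:380],None,fx=3,fy=3,interpolation=cv2.INTER_CUBIC))
```

```text
(no output)
```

View pics/c4.png

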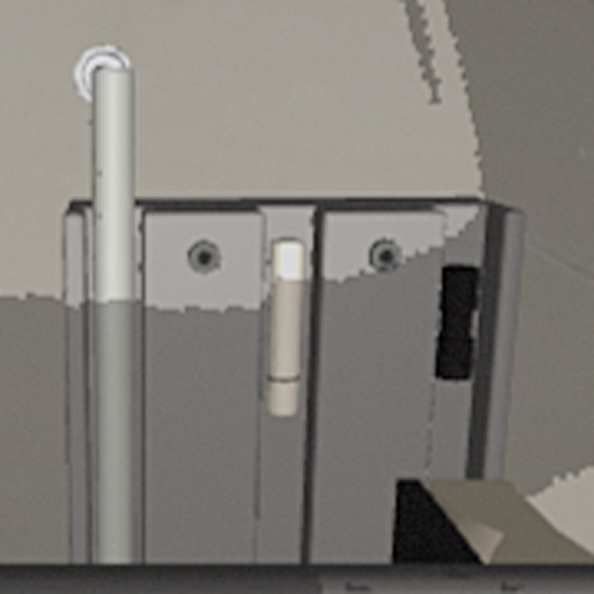

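View pics/c5.png

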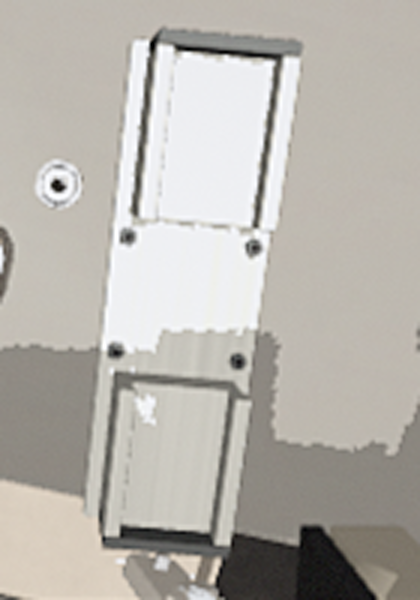

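Run:
```python
from h import *
np.set_printoptions(precision=4,suppress=True)
f=load('w2')
A=lambda u,v,z: ray(f,*crop(f,u,v,3.3,(220,80)),z)
a,b=A(114.5,68,.034),A(117,550,.034); d=b-a
print('shaft end',a,b,np.linalg.norm(d),np.degrees(np.arctan2(d[1],d[0])))
fr=[A(x,y,.042) for x,y in [(72,208),(520,212)]]; print('rackfront',fr,np.linalg.norm(fr[0]-fr[1]))
# shaft from depth
P=cloud(f); reg=P[95:235,240:270].reshape(-1,3)
m=(reg[:,2]>.0335)&(reg[:,2]<.045); 
# near shaft axis
u=d[:2]/np.linalg.norm(d[:2]); n=np.array([-u[1],u[0]])
s=(reg[:,:2]-a[:2])@u; t=(reg[:,:2]-a[:2])@n
k=m&(abs(t)<.0065); print('depth',k.sum(),s[k].min(),np.median(reg[k,2]),reg[k,2].max())
k2=k&(s<.035); print('mean t',t[k2].mean(),t[k&(s>.05)].mean())
f=load('w1');P=cloud(f)
print('table z',np.median(P[60:100,380:400,2]), 'table w2', np.median(cloud(load('w2'))[60:90,280:320,2]))
reg=P[45:245,260:350].reshape(-1,3)
k=(reg[:,2]>.036)&(reg[:,2]<.045)&(reg[:,0]<.57)
r=cv2.minAreaRect(reg[k,:2].astype(np.float32)*1000); print('top pts',k.sum(),r,np.median(reg[k,2]))
k=(reg[:,2]>.003)&(reg[:,2]<.045)&(reg[:,0]<.57)
print('all',cv2.minAreaRect(reg[k,:2].astype(np.float32)*1000))
B=lambda u,v,z: ray(f,*crop(f,u,v,3,(240,50)),z)
c=np.array([B(*p,.01) for p in [(128,237),(254,247),(237,362),(116,351)]]);print(c,c.mean(0))
d=c[0]+c[1]-c[2]-c[3];print(np.degrees(np.arctan2(d[1],d[0])))
v=P[50:245,260:350,2]; np.save('z.npy',v)
zz=np.clip((v+.01)/.06*255,0,255).astype(np.uint8); cv2.imwrite('pics/z1.png',cv2.resize(cv2.applyColorMap(zz,cv2.COLORMAP_JET),None,fx=3,fy=3,interpolation=0))
```

```text
shaft end [0.4415 0.0537 0.034 ] [0.5817 0.0776 0.034 ] 0.14219792214226906 9.686688708144779
rackfront [array([0.48  , 0.0482, 0.042 ]), array([0.4611, 0.1698, 0.042 ])] 0.12304870505460816
depth 1531 0.000614255641802982 0.03638965518241477 0.03987729505415144
mean t -0.0004246939147759735 -0.00013314474587239534
table z -0.00048310589798958303 table w2 -0.0005745250117419609
top pts 1777 ((473.0826110839844, -125.27577209472656), (184.0489044189453, 48.33512878417969), 8.076688766479492) 0.03932462186718205
all ((473.0354919433594, -125.11372375488281), (184.04409790039062, 60.43057632446289), 8.150009155273438)
[[ 0.4544 -0.1526  0.01  ]
 [ 0.4473 -0.1055  0.01  ]
 [ 0.4911 -0.0996  0.01  ]
 [ 0.4974 -0.1464  0.01  ]] [ 0.4726 -0.126   0.01  ]
-172.10357635637567
```

View pics/z1.png

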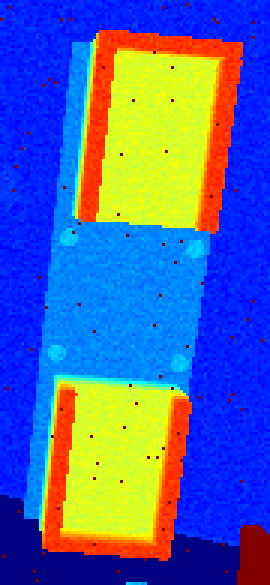

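Call:
arm_command(
  targets=[
    [[0, 0, 0], [-28, -4, -15], 0],
    [[0, 0, 0], [-28, -4, -15], 0],
    [[0, 0, 0], [0, 0, -35], 0],
    [[0, 0, 0], [0, 0, -35], 0],
    [[0, 0, 0], [0, 0, -29], 0],
    [[0, 0, 0], [0, 0, 0], 0],
    [[0, 0, 0], [0, 0, 0], 0],
  ],
)

```text
t: 3.45
eef_pos: [0.4585, 0.0552, 0.2322]
ee_rot: [-3.141, -0.001, -2.98]
force: [0.1, -0.3, 0.4]
width: 0.0877
```

Run:
```python
from h import *
snap('wrist','w3');snap('scene','s3'); print(get_state()['eef_pos'])
im=cv2.imread('pics/s3.png')
cv2.imwrite('pics/c6.png',cv2.resize(im[100:300,170:400],None,fx=3,fy=3,interpolation=cv2.INTER_CUBIC))
```

```text
[0.45893638 0.05590845 0.23323708]
```

View pics/w3.png

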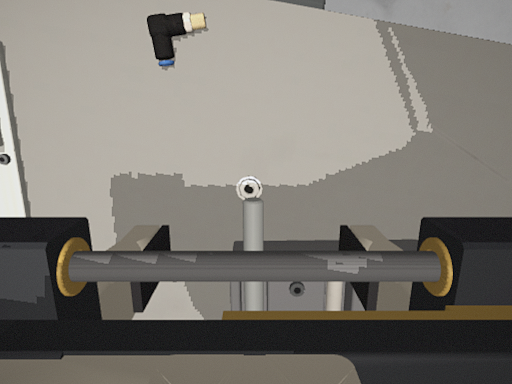

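View pics/c6.png

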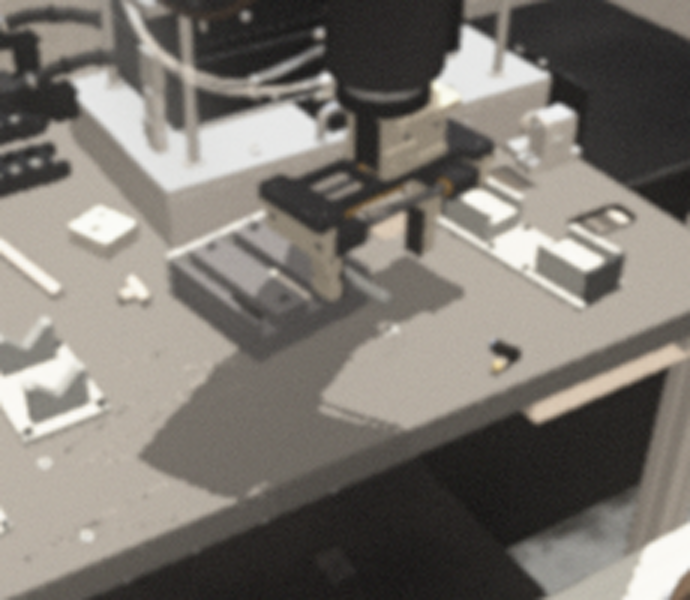

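Run:
```python
from h import *
np.set_printoptions(precision=4,suppress=True)
f=load('w3'); print(ray(f,253,199,.035),ray(f,253,199,.03)); print(ray(f,242,240,.042),ray(f,372,241,.042)); print(ray(f,254,245,.034))
# finger outline in depth
P=cloud(f);T=R.from_euler('xyz',get_state()['ee_rot']);Q=T.inv().apply((P.reshape(-1,3)-get_state()['eef_pos'])).reshape(P.shape)
for p in [(150,235),(120,250),(355,235),(345,285),(165,230),(385,250)]: print(p,Q[p[1],p[0]])
```

```text
[0.4406 0.053  0.035 ] [0.4421 0.0532 0.03  ]
[0.4631 0.0504 0.042 ] [0.4521 0.1222 0.042 ]
[0.4686 0.0581 0.034 ]
(150, 235) [ 0.0116 -0.0478  0.1633]
(120, 250) [ 0.0115 -0.0553  0.147 ]
(355, 235) [0.0101 0.0486 0.1668]
(345, 285) [-0.0404  0.0582  0.2073]
(165, 230) [ 0.0109 -0.043   0.1713]
(385, 250) [0.0116 0.055  0.1468]
```

Call:
arm_command(
  targets=[
    [[0, 0, 0], [0, 0, -21], 0],
    [[0, 0, 0], [0, 0, -20], 0],
    [[0, 0, 0], [0, 0, 0], 0],
    [[0, 0, 0], [0, 0, 0], 1],
    [[0, 0, 0], [0, 0, 0], 1],
    [[0, 0, 0], [0, 0, 0], 1],
    [[0, 0, 0], [0, 0, 0], 1],
    [[0, 0, 0], [0, 0, 0], 1],
  ],
  squeeze=45,
)

```text
t: 4.35
eef_pos: [0.4582, 0.0562, 0.1911]
ee_rot: [3.141, 0.001, -2.979]
force: [-0.7, -0.4, -0.7]
width: 0.0534
```

Call:
arm_command(
  targets=[
    [[0, 0, 0], [0, 0, 0], 1],
    [[0, 0, 0], [0, 0, 0], 1],
    [[0, 0, 0], [0, 0, 0], 1],
    [[0, 0, 0], [0, 0, 0], 1],
  ],
)

```text
t: 4.75
eef_pos: [0.4581, 0.0561, 0.1906]
ee_rot: [-3.142, -0.0, -2.979]
force: [-1.0, -0.6, 0.4]
width: 0.0208
```

Call:
arm_command(
  targets=[
    [[0, 0, 0], [0, 0, 0], 1],
    [[0, 0, 0], [0, 0, 0], 1],
    [[0, 0, 0], [0, 0, 0], 1],
    [[0, 0, 0], [0, 0, 0], 1],
  ],
)

```text
t: 5.15
eef_pos: [0.4581, 0.0561, 0.1906]
ee_rot: [3.142, -0.0, -2.979]
force: [-0.2, 0.3, -0.2]
width: 0.0104
```

Call:
arm_command(
  targets=[
    [[0, 0, 0], [0, 0, 5], 1],
    [[0, 0, 0], [0, 0, 10], 1],
    [[0, 0, 0], [0, 0, 15], 1],
    [[0, 0, 0], [0, 0, 20], 1],
    [[0, 0, 0], [0, 0, 20], 1],
    [[0, 0, 0], [0, 0, 20], 1],
    [[0, 0, 0], [0, 0, 0], 1],
    [[0, 0, 0], [0, 0, 0], 1],
  ],
)

```text
t: 5.95
eef_pos: [0.458, 0.0561, 0.2815]
ee_rot: [3.141, 0.002, -2.979]
force: [-1.0, -0.2, -0.8]
width: 0.0104
```

Run:
```python
from h import *
snap('scene','s4');snap('top','t4');snap('wrist','w4');s=get_state();print(s['width'],s['force'],s['eef_pos'])
im=cv2.imread('pics/s4.png')
a=cv2.resize(im[100:260,200:360],None,fx=3,fy=3,interpolation=cv2.INTER_CUBIC)
im=cv2.imread('pics/w4.png')
cv2.imwrite('pics/c7.png',a);
```

```text
0.010917430202117348 [-0.69783709 -0.03528689 -0.37788069] [0.45773208 0.05596091 0.28016054]
```

View pics/c7.png

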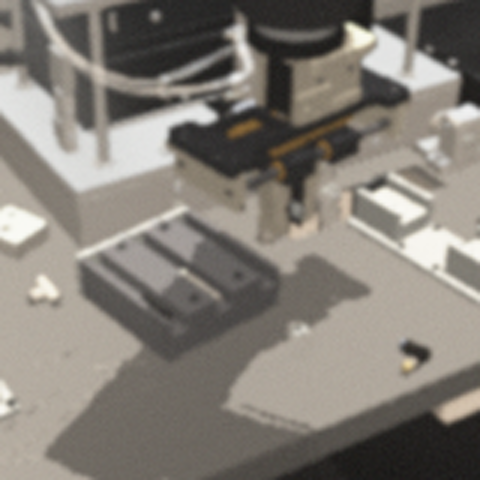

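View pics/w4.png

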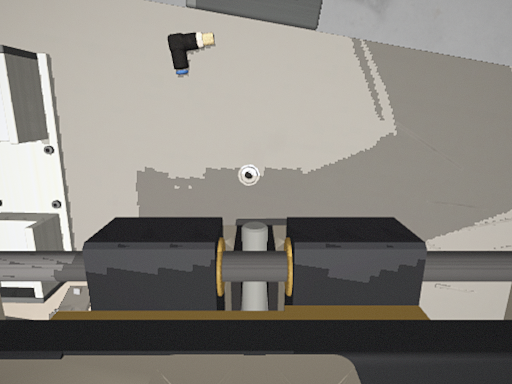

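Call:
arm_command(
  targets=[
    [[0, 0, -0.02], [0, 20, 5], 1],
    [[0, 0, -0.02], [0, 35, 5], 1],
    [[0, 0, -0.02], [0, 40, 5], 1],
    [[0, 0, -0.02], [0, 40, 5], 1],
    [[0, 0, -0.02], [0, 35, 0], 1],
    [[0, 0, -0.02], [0, 20, 0], 1],
    [[0, 0, 0], [0, 0, 0], 1],
    [[0, 0, 0], [0, 0, 0], 1],
  ],
)

```text
t: 6.9
eef_pos: [0.4578, 0.2462, 0.2996]
ee_rot: [-3.14, -0.002, -3.098]
force: [0.6, -0.2, -1.5]
width: 0.0103
```

Run:
```python
from h import *
snap('scene','s5');snap('top','t5');snap('wrist','w5');s=get_state();print(s['width'],s['force'],s['eef_pos'])
im=cv2.imread('pics/s5.png')
cv2.imwrite('pics/c8.png',cv2.resize(im[100:300,100:330],None,fx=3,fy=3,interpolation=cv2.INTER_CUBIC))
im=cv2.imread('pics/t5.png')
cv2.imwrite('pics/c9.png',cv2.resize(im[100:260,100:300],None,fx=4,fy=4,interpolation=cv2.INTER_CUBIC))
```

```text
0.010667356722297653 [-0.1498141   0.26439383 -0.94929967] [0.45798923 0.24524773 0.30026019]
```

View pics/c8.png

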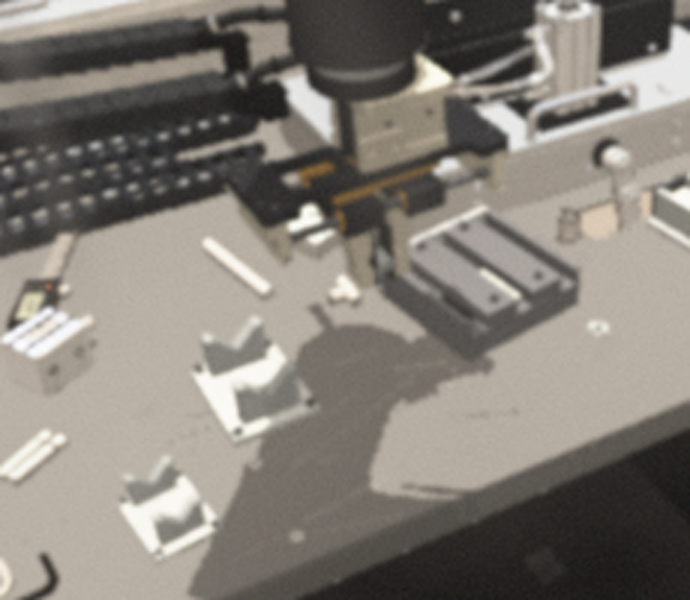

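View pics/c9.png

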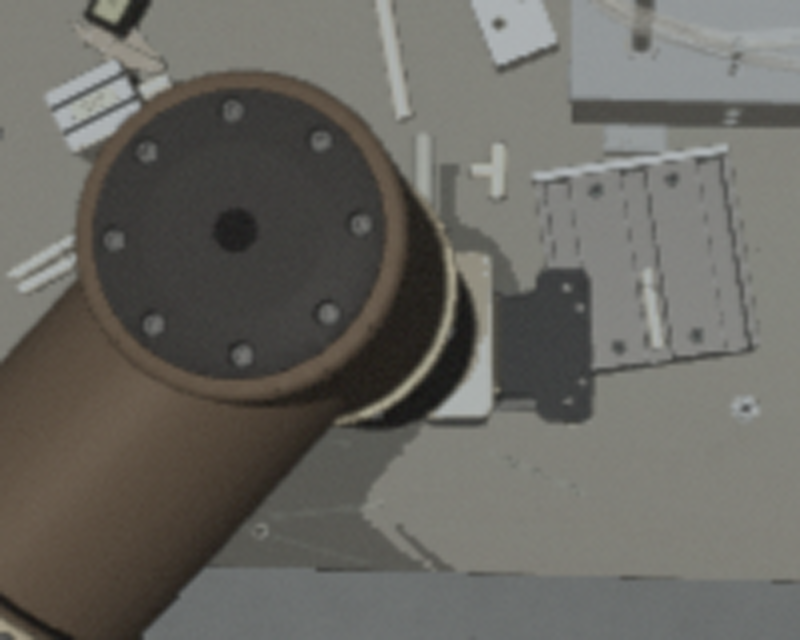

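View pics/w5.png

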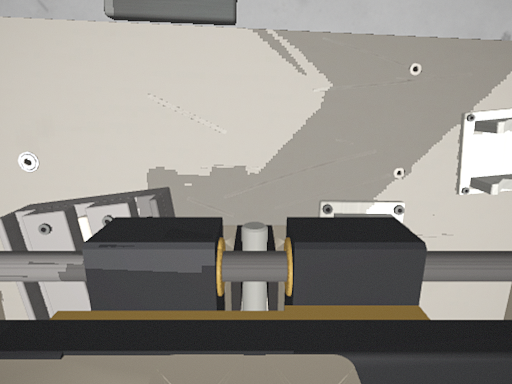

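Run:
```python
from h import *
np.set_printoptions(precision=4,suppress=True)
f=load('t5');P=cloud(f)
for v in range(131,152,2): print(v,P[v,203:211,2], )
k=(P[...,2]>.1)&(P[...,2]<.2); k[:131]=0;k[150:]=0;k[:,:203]=0;k[:,211:]=0
q=P[k];print(len(q)); print(q[np.argsort(q[:,0])])
```

```text
131 [ 0.0018 -0.0051  0.0016  0.0007 -0.0001 -0.0012 -0.0003  0.0011]
133 [-0.004   0.1448  0.1479  0.1451  0.1431 -0.     -0.0014  0.0029]
135 [-0.0026  0.1446  0.1455  0.1454  0.145   0.141   0.0026 -0.0014]
137 [ 0.0003  0.1418  0.1471  0.1436  0.1437  0.1399  0.     -0.0001]
139 [-0.0007  0.1439  0.1448  0.1455  0.1452  0.1413 -0.0032 -0.0009]
141 [-0.0018  0.1441  0.1459  0.1431  0.1432  0.1423  0.     -0.0001]
143 [-0.0014  0.1457  0.1479  0.1447  0.1451  0.1401 -0.0015 -0.0012]
145 [ 0.0013  0.9735  0.1454  0.146   0.1444  0.1404 -0.0027 -0.0017]
147 [ 0.4545  0.4537  0.146   0.1449  0.1428  0.141   0.0011 -0.0034]
149 [ 0.5236  0.4903  0.4534  0.1429  0.1454  0.1411 -0.0031  0.0031]
151 [ 0.536   0.5169  0.4936  0.4518  0.4528  0.1411 -0.0007 -0.0051]
78
[[0.5523 0.2448 0.1454]
 [0.5527 0.2474 0.1429]
 [0.5532 0.243  0.1411]
 [0.5542 0.247  0.147 ]
 [0.5547 0.245  0.1447]
 [0.5553 0.243  0.142 ]
 [0.5567 0.2495 0.146 ]
 [0.557  0.2473 0.1449]
 [0.5574 0.2453 0.1428]
 [0.5579 0.2432 0.141 ]
 [0.559  0.2495 0.146 ]
 [0.5593 0.2474 0.1448]
 [0.5596 0.2452 0.1437]
 [0.5597 0.2523
[... 845 characters left out ...]
13]
 [0.5776 0.2478 0.1464]
 [0.5777 0.2525 0.1458]
 [0.5779 0.2503 0.1452]
 [0.5782 0.2458 0.1442]
 [0.5796 0.2443 0.1382]
 [0.5798 0.2501 0.1471]
 [0.5806 0.2483 0.1436]
 [0.5807 0.246  0.1437]
 [0.5809 0.2532 0.1418]
 [0.5816 0.2441 0.1399]
 [0.5821 0.2455 0.1476]
 [0.5825 0.2504 0.1453]
 [0.5828 0.2529 0.1439]
 [0.5829 0.2483 0.1441]
 [0.5837 0.2441 0.1408]
 [0.5848 0.2505 0.1455]
 [0.5849 0.2482 0.1454]
 [0.585  0.2529 0.1446]
 [0.585  0.2459 0.145 ]
 [0.586  0.2441 0.141 ]
 [0.5871 0.2505 0.1459]
 [0.5874 0.2484 0.1446]
 [0.5875 0.2531 0.1439]
 [0.5875 0.2461 0.1443]
 [0.5888 0.2444 0.1396]
 [0.5889 0.2503 0.1479]
 [0.5896 0.2531 0.1448]
 [0.5896 0.2484 0.1451]
 [0.5902 0.2463 0.1431]]
```

Run:
```python
from h import *
np.set_printoptions(precision=4,suppress=True)
f=load('top0');P=cloud(f)[150:195,158:198]
# table offset local
t=cloud(f)[195:205,165:195,2]; z0=np.median(t); print('z0',z0)
Z=cv2.medianBlur(P[...,2].astype(np.float32),3)-z0
k=(Z>.0045)&(Z<.06); print(k.sum(),cv2.minAreaRect(P[k][:,:2].astype(np.float32)*1000))
k=(Z>.02)&(Z<.06); q=P[k]; print('blocks',k.sum(),cv2.minAreaRect(q[:,:2].astype(np.float32)*1000))
for s in (q[:,0]>.515,q[:,0]<.515): print(q[s].min(0),q[s].max(0),q[s].mean(0))
```

```text
z0 -0.0006902481664635141
1043 ((485.9561462402344, 253.37698364257812), (283.5975646972656, 115.92575073242188), 71.47809600830078)
blocks 230 ((478.6125183105469, 247.2767791748047), (272.6777038574219, 91.32120513916016), 68.39069366455078)
[0.5425 0.3159 0.0084] [0.559  0.3659 0.0495] [0.5481 0.3413 0.036 ]
[0.386  0.1373 0.0258] [0.488  0.3626 0.9735] [0.4797 0.3361 0.0468]
```

Call:
arm_command(
  targets=[
    [[0, 0, 0], [30, 10, 0], 1],
    [[0, 0, 0], [40, 10, 0], 1],
    [[0, 0, 0], [0, 0, 0], 1],
    [[0, 0, 0], [0, 0, 0], 1],
  ],
)

```text
t: 7.45
eef_pos: [0.5287, 0.2652, 0.2999]
ee_rot: [-3.141, -0.001, -3.101]
force: [-0.2, 0.1, -1.2]
width: 0.0107
```

Run:
```python
from h import *
snap('wrist','w6');s=get_state();print(s['width'],s['force'],s['eef_pos'])
```

```text
0.010962018020392905 [ 0.37474237  0.22398421 -2.00525888] [0.52804168 0.2650856  0.30009645]
```

View pics/w6.png

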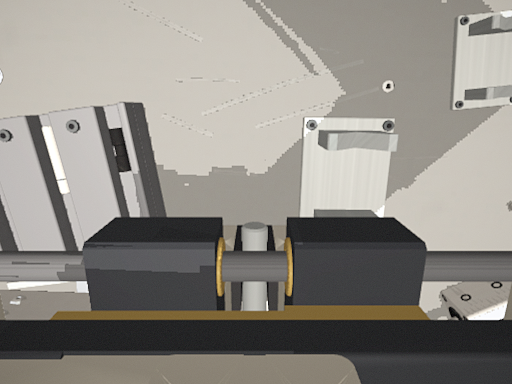

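Run:
```python
from h import *
np.set_printoptions(precision=4,suppress=True)
f=load('w6');P=cloud(f)[100:214,292:404]
a,b=ray(f,304,118,.008),ray(f,394,119,.008); print(a,b,np.linalg.norm(a-b))
d=a-b; yaw=np.arctan2(d[0],-d[1]); print('yaw',np.degrees(yaw))
# base side edges
c,e=ray(f,300,205,.008),ray(f,387,205,.008)
for p,q in((a,c),(b,e)): print(np.degrees(np.arctan2((q-p)[1],(q-p)[0])))
q=P.reshape(-1,3); k=(q[:,2]>.0045)&(q[:,2]<.06)
print(cv2.minAreaRect(q[k,:2].astype(np.float32)*1000))
k=(q[:,2]>.04)&(q[:,2]<.06); r=q[k]; print(k.sum(),r[:,0].min(),r[:,0].max(),r[:,1].min(),r[:,1].max(),r[:,2].max())
m=(a+b)/2; 
for y in np.radians([1.5,2.5,3.5]): print('centre',m[:2]+.05*np.array([np.cos(y),np.sin(y)]))
# groove bottom in front block
k=(q[:,0]<.486)&(q[:,0]>.474); r=q[k]
for y in np.arange(.316,.364,.004):
    s=r[abs(r[:,1]-y)<.002]; print(round(y,3),np.median(s[:,2]) if len(s) else None)
```

```text
[0.4677 0.3044 0.008 ] [0.4655 0.3773 0.008 ] 0.07295969795950132
yaw 1.723337441047574
1.8717823247728096
3.815187073727177
((507.019287109375, 342.7870788574219), (81.69889831542969, 74.7676010131836), 2.319385051727295)
620 0.47505630325139797 0.4883406674738801 0.31675119778210653 0.3673892448766674 0.04738417030016023
centre [0.5166 0.3422]
centre [0.5166 0.343 ]
centre [0.5165 0.3439]
0.316 0.022514765159902222
0.32 0.045017726017504034
0.324 0.04404846075543027
0.328 0.03975949667702082
0.332 0.03644827349845223
0.336 0.03232289452032633
0.34 0.02868143896926717
0.344 0.029039937565463164
0.348 0.03299032452639815
0.352 0.03682394084725772
0.356 0.04077437936559922
0.36 0.044367317360624214
```

Call:
arm_command(
  targets=[
    [[0, 0, 0], [-30, 25, 0], 1],
    [[0, 0, 0], [-30, 30, 0], 1],
    [[0, 0, 0], [-10, 20, -10], 1],
    [[0, 0, 0], [0, 0, -30], 1],
    [[0, 0, 0], [0, 0, -25], 1],
    [[0, 0, 0], [0, 0, 0], 1],
    [[0, 0, 0], [0, 0, 0], 1],
  ],
)

```text
t: 8.2
eef_pos: [0.4579, 0.3408, 0.2362]
ee_rot: [-3.141, -0.0, -3.098]
force: [0.5, 0.7, 0.7]
width: 0.0104
```

Run:
```python
from h import *
snap('scene','s7');snap('top','t7');s=get_state();print(s['width'],s['force'],s['eef_pos'],s['ee_rot'])
im=cv2.imread('pics/s7.png')
cv2.imwrite('pics/c10.png',cv2.resize(im[130:270,120:270],None,fx=4,fy=4,interpolation=cv2.INTER_CUBIC))
im=cv2.imread('pics/t7.png')
cv2.imwrite('pics/c11.png',cv2.resize(im[100:260,100:300],None,fx=4,fy=4,interpolation=cv2.INTER_CUBIC))
```

```text
0.010539487553502673 [-0.07077308  0.88399903 -0.2882794 ] [0.45844608 0.34129332 0.23729287] [ 3.14006009e+00  1.56889810e-03 -3.09869671e+00]
```

View pics/c10.png

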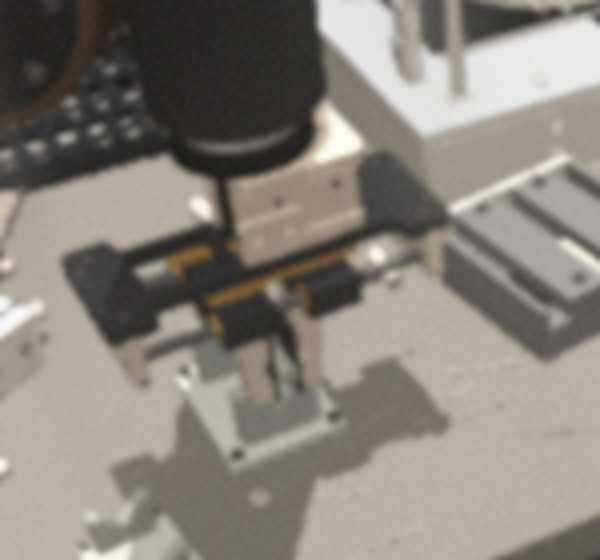

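View pics/c11.png

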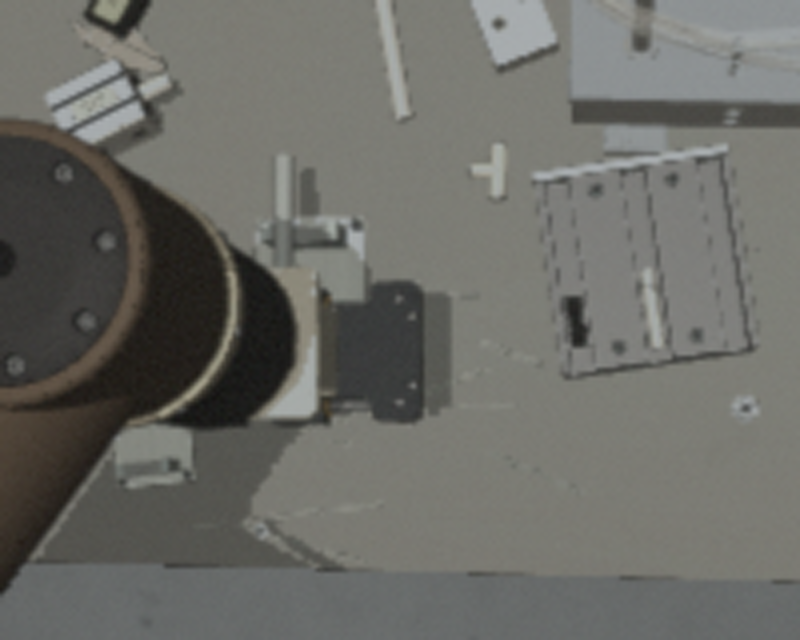

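Call:
arm_command(
  targets=[
    [[0, 0, 0], [0, 0, -15], 1],
    [[0, 0, 0], [0, 0, -12], 1],
    [[0, 0, 0], [0, 0, -8], 1],
    [[0, 0, 0], [0, 0, -2], 1],
    [[0, 0, 0], [0, 0, 0], 1],
    [[0, 0, 0], [0, 0, 0], 1],
  ],
)

```text
t: 8.9
eef_pos: [0.4583, 0.3413, 0.199]
ee_rot: [3.141, 0.0, -3.099]
force: [-0.5, -0.4, -0.6]
width: 0.0109
```

Call:
arm_command(
  targets=[
    [[0, 0, 0], [0, 0, -2], 1],
    [[0, 0, 0], [0, 0, 0], 1],
    [[0, 0, 0], [0, 0, 0], 1],
  ],
)

```text
t: 9.2
eef_pos: [0.4582, 0.3412, 0.1969]
ee_rot: [3.141, 0.0, -3.099]
force: [0.5, -0.3, 0.1]
width: 0.0106
```

Call:
arm_command(
  targets=[
    [[0, 0, 0], [0, 0, -1], 1],
    [[0, 0, 0], [0, 0, 0], 1],
    [[0, 0, 0], [0, 0, 0], 1],
  ],
)

```text
t: 9.5
eef_pos: [0.4582, 0.3412, 0.1962]
ee_rot: [3.141, 0.0, -3.099]
force: [-1.0, -1.9, 4.8]
width: 0.0109
```

Run:
```python
from h import *
np.set_printoptions(precision=4,suppress=True)
snap('top','t8');s=get_state();print(s['force'],s['eef_pos'],s['moment'])
f=load('t8');P=cloud(f);q=P[135:170,164:178].reshape(-1,3)
k=(q[:,2]>.03)&(q[:,2]<.055)&(q[:,0]>.565)&(abs(q[:,1]-.345)<.012);r=q[k];print(len(r),r[:,0].max(),r[:,1].mean(),np.sort(r[:,2])[-30:])
```

```text
[-1.4092 -0.8981  5.8652] [0.4582 0.3412 0.1961] [-0.5135  0.2503 -0.0126]
50 0.5899280041764148 0.3439397504977269 [0.0426 0.0427 0.043  0.043  0.0431 0.0433 0.0434 0.0435 0.0436 0.0437
 0.0439 0.0439 0.044  0.0441 0.0441 0.0442 0.0442 0.0442 0.0444 0.0445
 0.0445 0.0445 0.0447 0.0447 0.0449 0.0451 0.0451 0.0459 0.0465 0.0482]
```

Call:
arm_command(
  targets=[
    [[0, 0, 0], [0, 0, 0], 0.6],
    [[0, 0, 0], [0, 0, 0], 0.6],
    [[0, 0, 0], [0, 0, 0], 0.3],
    [[0, 0, 0], [0, 0, 0], 0.3],
    [[0, 0, 0], [0, 0, 0], 0],
    [[0, 0, 0], [0, 0, 0], 0],
    [[0, 0, 0], [0, 0, 0], 0],
    [[0, 0, 0], [0, 0, 0], 0],
  ],
)

```text
t: 10.35
eef_pos: [0.4581, 0.3411, 0.1956]
ee_rot: [-3.142, -0.0, -3.099]
force: [0.1, 0.1, 0.1]
width: 0.0691
```

Call:
arm_command(
  targets=[
    [[0, 0, 0], [0, 0, 0], 0],
    [[0, 0, 0], [0, 0, 0], 0],
    [[0, 0, 0], [0, 0, 10], 0],
    [[0, 0, 0], [0, 0, 20], 0],
    [[0, 0, 0], [0, 0, 40], 0],
    [[0, 0, 0], [0, 0, 40], 0],
    [[0, 0, 0], [0, 0, 0], 0],
    [[0, 0, 0], [0, 0, 0], 0],
  ],
)

```text
t: 11.15
eef_pos: [0.4581, 0.3412, 0.3075]
ee_rot: [3.139, 0.002, -3.099]
force: [0.2, -0.0, -0.8]
width: 0.0879
```

Run:
```python
from h import *
snap('wrist','w9');snap('scene','s9');s=get_state();print(s['width'],s['force'],s['eef_pos'],s['ee_rot'])
im=cv2.imread('pics/s9.png')
cv2.imwrite('pics/c12.png',cv2.resize(im[130:270,120:270],None,fx=4,fy=4,interpolation=cv2.INTER_CUBIC))
```

```text
0.08760603497442948 [-0.70116937 -0.46046439 -0.32611699] [0.45777389 0.34074293 0.30530909] [-3.14118322e+00 -6.81915779e-04 -3.09906281e+00]
```

View pics/c12.png

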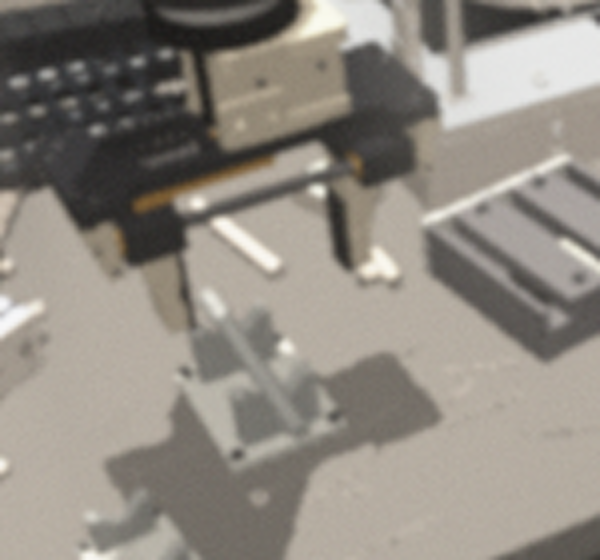

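View pics/w9.png

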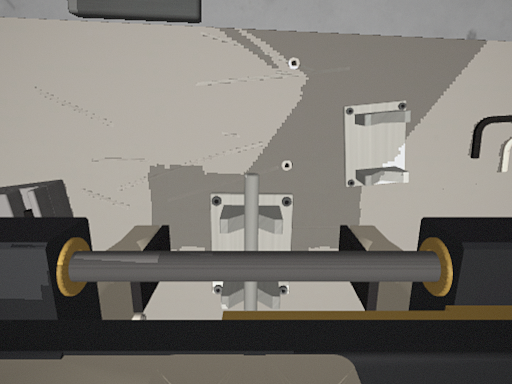

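Run:
```python
from h import *
np.set_printoptions(precision=4,suppress=True)
f=load('w9');a=ray(f,251,176,.0385);b=ray(f,250.5,245,.0385);d=b-a;print(a,np.degrees(np.arctan2(d[1],d[0])),a+.075*np.array([np.cos(.04),np.sin(.04),0]))
P=cloud(f);q=P[170:250,235:268].reshape(-1,3);k=(q[:,2]>.039)&(q[:,2]<.047)&(abs(q[:,1]-.342)<.007);r=q[k];print(len(r),r[:,0].min(),r[:,0].max(),np.percentile(r[:,2],95),np.polyfit(r[:,0],r[:,1],1),np.polyval(np.polyfit(r[:,0],r[:,1],1),.516))
```

```text
[0.4427 0.3404 0.0385] 1.908299386533249 [0.5177 0.3434 0.0385]
882 0.44140925598338515 0.5034175689959283 0.04228088101010073 [0.0311 0.3271] 0.3431875744945717
```

Call:
arm_command(
  targets=[
    [[0, 0, 0], [29, 1, 0], 0],
    [[0, 0, 0], [30, 1, 0], 0],
    [[0, 0, 0], [0, 0, -30], 0],
    [[0, 0, 0], [0, 0, -35], 0],
    [[0, 0, 0], [0, 0, -25], 0],
    [[0, 0, 0], [0, 0, -15], 0],
    [[0, 0, 0], [0, 0, -5], 0],
    [[0, 0, 0], [0, 0, 0], 0],
  ],
)

```text
t: 12.05
eef_pos: [0.5168, 0.3428, 0.1942]
ee_rot: [-3.139, -0.002, -3.099]
force: [0.7, -0.9, -0.1]
width: 0.0874
```

Call:
arm_command(
  targets=[
    [[0, 0, 0], [0, 0, 0], 1],
    [[0, 0, 0], [0, 0, 0], 1],
    [[0, 0, 0], [0, 0, 0], 1],
    [[0, 0, 0], [0, 0, 0], 1],
    [[0, 0, 0], [0, 0, 0], 1],
    [[0, 0, 0], [0, 0, 0], 1],
    [[0, 0, 0], [0, 0, 0], 1],
    [[0, 0, 0], [0, 0, 0], 1],
  ],
)

```text
t: 12.85
eef_pos: [0.5171, 0.3431, 0.1957]
ee_rot: [3.142, -0.0, -3.099]
force: [0.6, -0.6, 0.6]
width: 0.0291
```

Call:
arm_command(
  targets=[
    [[0, 0, 0], [0, 0, 0], 1],
    [[0, 0, 0], [0, 0, 0], 1],
    [[0, 0, 0], [0, 0, 0], 1],
    [[0, 0, 0], [0, 0, 0], 1],
    [[0, 0, 0], [0, 0, 0], 1],
  ],
)

```text
t: 13.35
eef_pos: [0.5171, 0.342, 0.1956]
ee_rot: [-3.139, -0.001, -3.099]
force: [1.2, -5.6, 2.5]
width: 0.0104
```

Call:
arm_command(
  targets=[
    [[0, 0, 0], [0, 0, 5], 1],
    [[0, 0, 0], [0, 0, 15], 1],
    [[0, 0, 0], [0, 0, 25], 1],
    [[0, 0, 0], [0, 0, 25], 1],
    [[0, 0, 0], [0, 0, 25], 1],
    [[0, 0, 0], [0, 0, 20], 1],
    [[0, 0, 0], [0, 0, 0], 1],
    [[0, 0, 0], [0, 0, 0], 1],
  ],
)

```text
t: 14.15
eef_pos: [0.5169, 0.3432, 0.3111]
ee_rot: [3.14, 0.001, -3.099]
force: [0.3, -0.3, -0.8]
width: 0.0106
```

Run:
```python
from h import *
snap('scene','s10');s=get_state();print(s['width'],s['force'],s['eef_pos'])
im=cv2.imread('pics/s10.png')
cv2.imwrite('pics/c13.png',cv2.resize(im[100:270,100:300],None,fx=3.5,fy=3.5,interpolation=cv2.INTER_CUBIC))
```

```text
0.01043464265694105 [-0.07959125 -0.43179777 -1.08327303] [0.51674105 0.34303648 0.31017926]
```

View pics/c13.png

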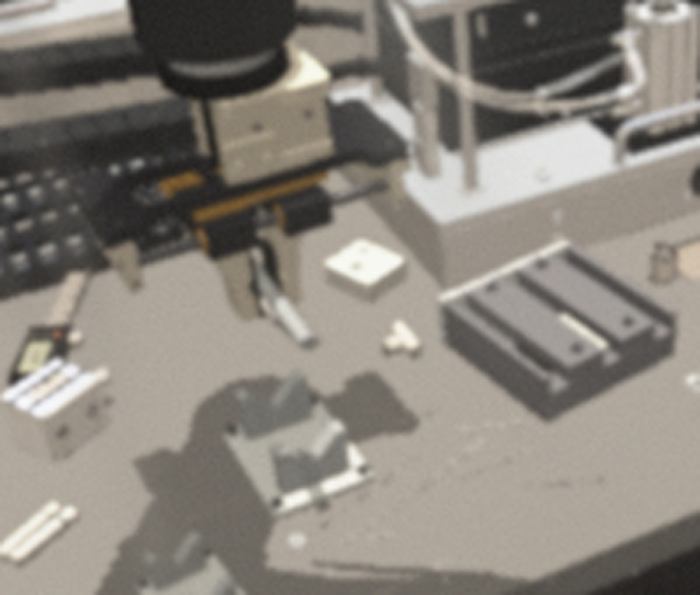

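Call:
arm_command(
  targets=[
    [[0, 0, 0], [-6, -20, 0], 1],
    [[0, 0, 0.014], [-6, -40, 0], 1],
    [[0, 0, 0.014], [-6, -40, 0], 1],
    [[0, 0, 0.014], [-6, -40, 0], 1],
    [[0, 0, 0.014], [-6, -40, 0], 1],
    [[0, 0, 0.014], [-6, -40, 0], 1],
    [[0, 0, 0.014], [-4, -40, 0], 1],
    [[0, 0, 0.014], [-4, -40, 0], 1],
  ],
)

```text
t: 15.0
eef_pos: [0.4723, 0.0416, 0.3098]
ee_rot: [-3.141, -0.002, -3.0]
force: [0.8, 0.7, -1.3]
width: 0.011
```

Call:
arm_command(
  targets=[
    [[0, 0, 0], [0, -40, 0], 1],
    [[0, 0, 0], [0, -40, 0], 1],
    [[0, 0, 0], [0, -40, 0], 1],
    [[0, 0, 0], [0, -30, 0], 1],
    [[0, 0, 0], [0, -18, 0], 1],
    [[0, 0, 0], [0, 0, 0], 1],
    [[0, 0, 0], [0, 0, 0], 1],
  ],
)

```text
t: 15.7
eef_pos: [0.4727, -0.1251, 0.3098]
ee_rot: [3.141, -0.002, -3.002]
force: [0.1, -0.2, -1.6]
width: 0.0105
```

Run:
```python
from h import *
snap('top','t11');snap('wrist','w11');snap('scene','s11');s=get_state();print(s['width'],s['force'],s['eef_pos'],s['ee_rot'])
im=cv2.imread('pics/t11.png')
cv2.imwrite('pics/c14.png',cv2.resize(im[100:260,250:430],None,fx=4,fy=4,interpolation=cv2.INTER_CUBIC))
```

```text
0.010431309819674484 [ 1.10637552 -0.09993821 -0.59217984] [ 0.47309277 -0.12414911  0.310353  ] [ 3.14146118e+00 -5.67579715e-04 -2.99989948e+00]
```

View pics/c14.png

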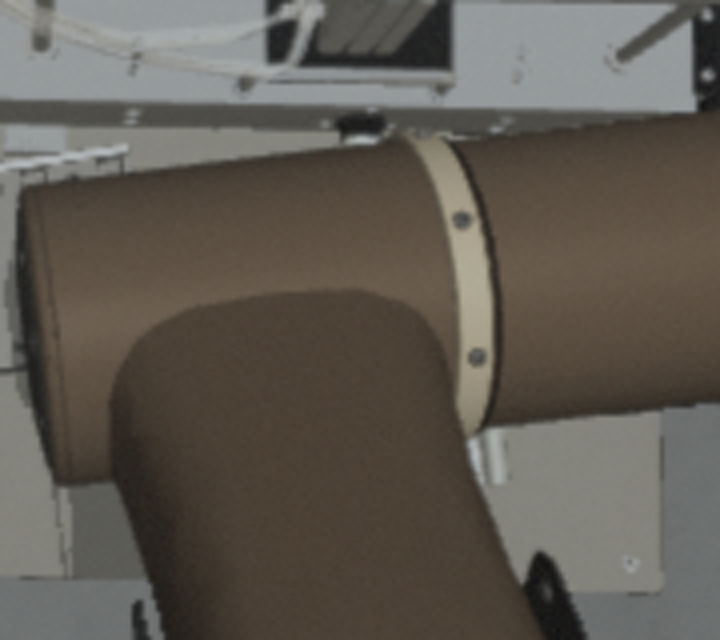

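View pics/w11.png

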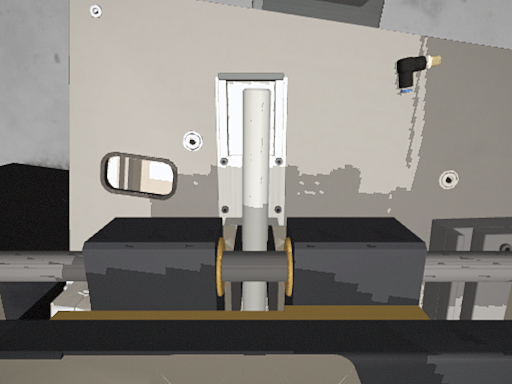

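View pics/s11.png

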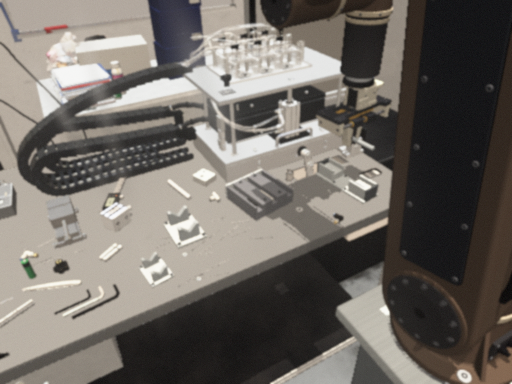

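Run:
```python
from h import *
np.set_printoptions(precision=4,suppress=True)
f=load('w11');P=cloud(f);q=P[85:215,235:275].reshape(-1,3)
k=(q[:,2]>.145)&(q[:,2]<.175);r=q[k];pf=np.polyfit(r[:,0],r[:,1],1)
print(len(r),r[:,0].min(),np.percentile(r[:,2],[50,90,99]),np.degrees(np.arctan(pf[0])),np.polyval(pf,.473))
s=r[:,0]<.42;print(np.percentile(r[s,2],95),np.percentile(r[r[:,0]>.44][:,2],95))
e=r[:,0].min()
print('centre',e+.075*np.cos(.14),np.polyval(pf,e+.0743))
q=P[60:215,205:300].reshape(-1,3);k=(q[:,2]>.036)&(q[:,2]<.045);r=q[k];
print('plate min x',r[:,0].min(), r[:,1].min(),r[:,1].max())
y=np.radians(8.1);u=np.array([np.cos(y),np.sin(y)]);n=np.array([-u[1],u[0]])
c=r[:,:2]-np.array([.473,-.1253]);print('along',(c@u).min(),'across',np.percentile(c@n,[0.5,99.5]))
```

```text
3390 0.39736673883295576 [0.1551 0.1563 0.1571] 7.169991272791654 -0.12316731317806784
0.15663121246075645 0.15656605254027797
centre 0.47163293854890354 -0.12333503383828434
plate min x 0.37898069841843746 -0.16165271763765762 -0.10612645544441585
along -0.09188451759057514 across [-0.024   0.0238]
```

Call:
arm_command(
  targets=[
    [[0, 0, 0.015], [1.5, -2, -30], 1],
    [[0, 0, 0], [0, 0, -35], 1],
    [[0, 0, 0], [0, 0, -25], 1],
    [[0, 0, 0], [0, 0, -15], 1],
    [[0, 0, 0], [0, 0, -8], 1],
    [[0, 0, 0], [0, 0, -2], 1],
    [[0, 0, 0], [0, 0, 0], 1],
    [[0, 0, 0], [0, 0, 0], 1],
  ],
)

```text
t: 16.65
eef_pos: [0.4751, -0.1266, 0.1965]
ee_rot: [-3.141, 0.002, -2.985]
force: [0.1, -0.4, -0.7]
width: 0.0104
```

Call:
arm_command(
  targets=[
    [[0, 0, 0], [0, 0, -2], 1],
    [[0, 0, 0], [0, 0, 0], 1],
    [[0, 0, 0], [0, 0, 0], 1],
  ],
)

```text
t: 16.95
eef_pos: [0.4746, -0.1269, 0.194]
ee_rot: [-3.142, 0.001, -2.986]
force: [0.2, 0.1, -0.9]
width: 0.0106
```

Run:
```python
from h import *
np.set_printoptions(precision=4,suppress=True)
snap('wrist','w12');s=get_state();print(s['force'],s['eef_pos'])
P=cloud(load('top0'));print('phone z',P[183:199,376:406:3,2].max(),P[191,374:408,2])
```

```text
[-0.3261  0.5826 -1.056 ] [ 0.4746 -0.1269  0.1939]
phone z 0.004586192838238912 [-0.0026 -0.0024 -0.0006 -0.0006 -0.004   0.0012 -0.0951 -0.0989 -0.0966
 -0.0996 -0.0963 -0.0978 -0.0939 -0.0986 -0.0967 -0.093  -0.0836 -0.083
 -0.0722 -0.0414 -0.0302 -0.0321 -0.02   -0.018  -0.0104 -0.0048 -0.0047
 -0.0085 -0.0043  0.0038  0.0025  0.0035 -0.0022  0.0011]
```

View pics/w12.png

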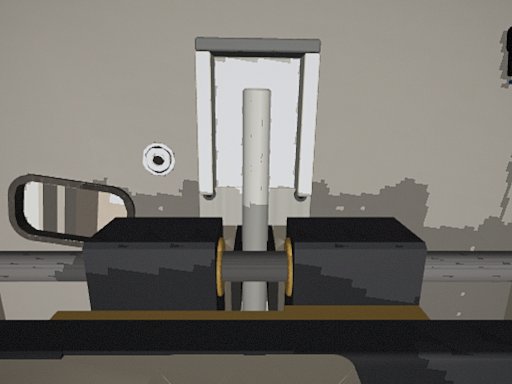

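Call:
arm_command(
  targets=[
    [[0, 0, 0], [0, 0, -2], 1],
    [[0, 0, 0], [0, 0, 0], 1],
    [[0, 0, 0], [0, 0, 0], 1],
  ],
)

```text
t: 17.3
eef_pos: [0.4746, -0.1269, 0.1916]
ee_rot: [3.142, -0.0, -2.986]
force: [-0.0, 0.4, -1.1]
width: 0.0105
```

Call:
arm_command(
  targets=[
    [[0, 0, 0], [0, 0, -1], 1],
    [[0, 0, 0], [0, 0, 0], 1],
    [[0, 0, 0], [0, 0, 0], 1],
  ],
)

```text
t: 17.6
eef_pos: [0.4746, -0.1269, 0.1912]
ee_rot: [-3.141, 0.0, -2.986]
force: [-2.0, 1.1, 7.1]
width: 0.0107
```

Call:
arm_command(
  targets=[
    [[0, 0, 0], [0, 0, 0], 0.8],
    [[0, 0, 0], [0, 0, 0], 0.8],
    [[0, 0, 0], [0, 0, 0], 0.7],
    [[0, 0, 0], [0, 0, 0], 0.6],
    [[0, 0, 0], [0, 0, 0], 0.5],
    [[0, 0, 0], [0, 0, 0], 0.4],
    [[0, 0, 0], [0, 0, 0], 0.4],
    [[0, 0, 0], [0, 0, 0], 0.4],
  ],
)

```text
t: 18.4
eef_pos: [0.4746, -0.1269, 0.1906]
ee_rot: [-3.142, -0.0, -2.986]
force: [-0.2, -0.3, -0.2]
width: 0.0519
```

Call:
arm_command(
  targets=[
    [[0, 0, 0], [0, 0, 5], 0.4],
    [[0, 0, 0], [0, 0, 15], 0.4],
    [[0, 0, 0], [0, 0, 30], 0.4],
    [[0, 0, 0], [0, 0, 35], 0.4],
    [[0, 0, 0], [0, 0, 35], 0.4],
    [[0, 0, 0], [0, 0, 20], 0.4],
    [[0, 0, 0], [0, 0, 0], 0.4],
    [[0, 0, 0], [0, 0, 0], 0.4],
  ],
)

```text
t: 19.2
eef_pos: [0.4743, -0.1268, 0.3311]
ee_rot: [3.141, 0.001, -2.986]
force: [-0.2, 0.1, -1.1]
width: 0.0525
```

Run:
```python
from h import *
np.set_printoptions(precision=4,suppress=True)
snap('wrist','w13');s=get_state();print(s['width'],s['force'],s['eef_pos'])
f=load('w13');P=cloud(f);y=np.radians(8.1);u=np.array([np.cos(y),np.sin(y)]);n=np.array([-u[1],u[0]])
q=P[60:240,200:310].reshape(-1,3);c=q[:,:2]-np.array([.473,-.1253])
a,b=c@u,c@n
k=(q[:,2]>.033)&(q[:,2]<.0405)&(abs(b)<.015)&(a>-.085);print(k.sum(),a[k].min(),a[k].max(),np.polyfit(a[k],b[k],1),np.percentile(q[k,2],95))
```

```text
0.05253227443448733 [ 0.135  -0.1073  0.1115] [ 0.4742 -0.1268  0.3304]
1879 -0.07383072245371444 0.05030820053815083 [0.0024 0.0001] 0.0379695811057619
```

View pics/w13.png

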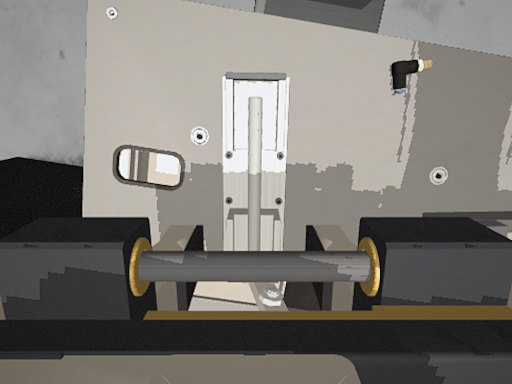

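The picture shows the shaft lying in the trough with its front end at (256,98). The front end measures 74 mm from the cradle centre, with under 1 mm sideways error. The top of the shaft is at 38 mm, and the gripper is clear of everything. I am handing in.

```bash
python3 -c "
from station import *
print(job_done())"
```

```text
the job is handed in; nothing more can be done
None
```

The job is done and handed in at about 19 s of the 61 s allowed. `job_done()` gives no verdict, so what follows is my own measurement.

- **Moves:** I took the long shaft from the rack by its free end, gripping it 17 mm from the tip. I laid it in the larger V-blocks and let go. Then I gripped it again at its middle, lifted it about 115 mm, and laid it on the cradle floor.
- **In the V-blocks:** after release the shaft's centre lay about 1–2 mm from my estimate of `v_rest`, with yaw within 1°. The fingers were fully open.
- **In the cradle:** the last wrist picture puts the shaft about 1 mm from centred along the cradle and under 1 mm off sideways. It was within about 0.2° of the cradle axis, and its top was at 38 mm, which matches lying flat on the floor. The open gripper was about 14 cm above it and touching nothing.
- **Disagreements:** the first top-camera estimate of the cradle was 4–5 mm off the wrist camera's, so I used the wrist values. The gripper read about 10.5 mm on the 12 mm shaft. The highest forces I saw were about 7 N, at touchdown in the cradle. No check failed.

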